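# Tilt the captured lid into a toolbox, slide it home and lock it with its key

## Robot

A 7-joint arm with a two-finger parallel gripper is mounted at the origin on the work surface; the furniture and walls round the work are solid. World frame = base frame: x ahead of the robot, y to its left, z up, the work surface at z = 0. Lengths are in m, angles in rad, forces in N, time in s.
With the tool pointing down it reaches from about 0.425 to 1.025 m from the base axis. Payload 9.4 kg.
Tool frame: the origin (TCP) lies midway between the tips of the shut fingers; the grasp point (between the pads) lies 19 mm behind it; z points along the fingers, y is the line along which they close (so a half turn about z gives the same grasp; the last joint's range is limited). The gripper opens to 93 mm and grips with 3 to 60 N. Pads are 15 mm wide; open, the fingers measure 128 mm over their backs; the gripper's body (75 mm by 188 mm) begins 65 mm behind the grasp point.
Start: joints at [1.036, 0.599, -0.003, 1.599, 0.002, 0.943, -0.08], TCP at [0.32, -0.65, 0.219] pointing down, gripper open.
Joint ranges: [-2.57, 2.57], [-0.35, 1.97], [-1.29, 1.29], [0.11, 2.56], [-1.05, 4.19], [0.11, 1.86], [-2.63, 2.63]. Speed limits (rad/s): [2.22, 2.22, 3.01, 3.01, 3.14, 3.14, 3.14].

## Interface

Orientations are given as a unit quaternion [x, y, z, w].
In Python, from cell import r gives the robot as it stands. The module is installed in compiled form; this text tells all that it offers.
- The arm moves only by the shell command python3 -m crank 'ROWS' [FORCE]. ROWS is JSON, a list of rows, each an object of numbers: "dx", "dy", "dz": the shift along the tool's x, y, z in mm; "rx", "ry", "rz": the turn, a rotation vector about the tool's x, y, z in rad; "hand": the finger opening in mm, from 0 to 93. In form: [{"dx": .., "dy": .., "dz": .., "rx": .., "ry": .., "rz": .., "hand": ..}, ...]. A call has 1 to 8 rows; each row shifts and turns the commanded pose from where the row before left it, along the tool's axes as they then stand; what a row does not reach is not made up. A row lasts 1/12 s, in which the tool goes at most 41.7 mm and 7.16 degrees, less where a joint would pass 70% of its speed; a pose out of reach is approached as far as the arm can. A call with a gripper value outside its range is refused whole. The fingers move at their own pace and stop on an object; FORCE is the grip in N (left out, the last holds). Time passes only in rows, so rows that do not move let the fingers close. It gives the time, the measured TCP pose, the force, the opening and the grip force at its end, in the units of the state.
- r.sense(): the state, without advancing time (a new reading comes with each control period).
- r.read_camera(name): name is "side" or "top" or "wrist"; returns (picture, depth): 384x512x3 uint8, blue, green, red; 384x512 float32, m along the optical axis (not along the pixel's ray), 0 where there is no reading.
- r.camera_info(name): a dict with "fx", "fy", "cx", "cy" (pixels), "D" ([k1, k2, p1, p2, k3] as OpenCV has them; the pictures are not rectified), "xyz" and "orientation" of the camera in the world. Camera axes: x right, y down, z forward; pixel columns grow to the right and rows downward; lengths in m; the calibration is good to about 2 mm. A picture is of the moment at which its call begins: read the wrist's pose just before it. camera_info takes no time and is no camera call; for the wrist camera it gives the pose at the moment of the call.
- r.sign_off(): hands the job in; it is judged then, once.
The state is a dict: "time": time; "qpos": joint angles; "qd": joint speeds; "effort": joint torques, N m; "tool_pos": TCP position; "eef_rot": TCP orientation; "ft_force": force on the tool from outside, world axes, zero at the start; "ft_torque": the same for the moment, N m; "finger_gap": opening from 0.0 (shut) to 1.0 (fully open); "finger_force": force on a finger pad.
Only numpy, scipy, OpenCV 4.12 (cv2) and the standard library are available. Lean on these libraries where they do the work, as an engineer would, in place of code of your own. Each camera call takes 0.05 s, during which the arm holds its last target. There are 200 camera calls.

## Task

Close the wooden toolbox: tilt the lid and feed its long end under the wide end board, lay the lid flat on the ledges, and slide it back under the narrow end board until it stops. Then drop the locking key, ridge up, into the gap between the wide end board and the lid's nearer batten, right down onto the lid, so that the lid cannot slide open. Leave the other things on the bench where they are.

Things in the scene. Friction and masses are not known exactly. Their poses are not given: they have to be found in the camera images.
- toolbox: Open plywood box fixed to the bench, 154 mm (x) by 264 mm (y) by 74 mm high. Origin: centre of its underside, z up. Inside 130 wide (x) by 240 long (y -120 to 120), walls 12 thick, side walls up to z 65. A wooden end board lies across the top at each end; the opening between them, y -62 to 86, is shorter (148) than the lid (200).
- ledge_middle (a point): Middle of the toolbox's length and width at the height of the ledge tops (z 52 in the toolbox frame); its axes. The two ledge strips on the long walls, 12 mm wide, run from toolbox y 120 only to y -45; the pocket beyond, at the -y end, has no ledges and is empty down to z 28. From ledge tops to the underside of the end boards (z 65) is 13 mm, for the 9 mm lid.
- wide_board_edge (a point): Middle of the top inner edge of the WIDE end board (toolbox y -62, z 74). The board is 9 mm thick, covers toolbox y -132 to -62 and roofs the pocket. With the lid's middle at toolbox y -20 the lid is in the pocket as deep as it goes, against the end wall, and its short end clears the narrow board by 6 mm.
- narrow_board_edge (a point): Middle of the top inner edge of the NARROW end board (toolbox y 86, z 74). The board is 9 mm thick and covers toolbox y 86 to 132. With the lid's middle at toolbox y +20 the lid is fully home, its short end against the end wall, caught under both boards.
- lid: Loose plywood lid, 122 mm (x) by 200 mm (y) by 9 mm, about 0.25 kg, flat on the bench, battens up. Origin: centre of its underside, z up. Two battens, 100 mm (x) by 22 mm (y) by 22 mm high, stand on it (z 9 to 31) at y 41 to 63 and y -34 to -12: its +y end is the SHORT end (37 mm beyond the batten), its -y end the LONG end (66 mm), which goes under the wide end board.
- lid_middle (a point): Middle of the lid's board, half-way through its 9 mm thickness; axes as the lid's.
- short_side_batten (a point): Middle of the batten nearer the lid's short end, half-way up (20 mm above the lid's underside, lid y 52). Grasp it across its 22 mm (along y). From it to the narrow board there are 43 mm with the lid fully in the pocket but only 3 mm with the lid home: a finger on its outer side would be trapped, so the last of the slide needs another grasp or a push on its inner side.
- long_side_batten (a point): Middle of the other batten, nearer the lid's long end, half-way up (20 mm above the lid's underside, lid y -23), 22 mm wide. From it to the wide board there are 8 mm with the lid fully in the pocket (no room for a finger), 28 mm with the lid half-way slid back, and 48 mm with the lid home.
- long_end (a point): Middle of the lid's edge at its long end (lid y -100), half-way through its thickness.
- short_end (a point): Middle of the lid's edge at its short end (lid y +100), half-way through its thickness.
- key: Loose dark wooden locking key, about 0.12 kg, ridge up on the bench. Origin: centre of its underside, z up. A block 100 mm (x) by 43 mm (y) by 26 mm high; along its top a grip ridge 80 mm (x) by 16 mm (y) by 24 mm high. It goes, length along the battens and either way round, into the 48 mm gap on the lid between wide board and nearer batten (mid-gap is lid y -58 with the lid home).
- key_middle (a point): Middle of the locking key, half-way up its 50 mm (25 mm above its underside); axes as the key's. Grasp the ridge, 26 to 50 mm above the underside, across its 16 mm (along y).
- tape: Bystander: yellow and black tape measure, 37 x 85 x 66 mm, upright. Origin: centre of its underside.
- tin: Bystander: round orange tin, 75 mm across, 56 mm high. Origin: centre of its underside.

How it is judged:
On the way, in this order (a step that is already met when the one before it is completed fails the run):
1. the lid, tilted, has its long end under the wide end board while its short end is still above the box (y of long_end in the frame of toolbox below -0.072 m and z of long_end in the frame of toolbox between 0.01 and 0.062 m and x of long_end in the frame of toolbox between -0.02 and 0.02 m and z of short_end in the frame of toolbox above 0.074 m and angle between lid's own z axis and vertical above 0.08 rad), for 0.05 s.
2. the lid lies flat on the ledges, not yet home (z of lid_middle in the frame of toolbox between 0.0525 and 0.0605 m and x of lid_middle in the frame of toolbox between -0.008 and 0.008 m and angle between lid's own z axis and vertical below 0.04 rad and angle between the y axis of lid and the y axis of toolbox, either way round below 0.06 rad and y of lid_middle in the frame of toolbox below 0.01 m), for 0.1 s.
3. the lid is slid home under the narrow end board (z of lid_middle in the frame of toolbox between 0.0525 and 0.0605 m and x of lid_middle in the frame of toolbox between -0.008 and 0.008 m and angle between lid's own z axis and vertical below 0.04 rad and angle between the y axis of lid and the y axis of toolbox, either way round below 0.06 rad and y of lid_middle in the frame of toolbox between 0.0145 and 0.026 m), for 0.2 s.
At the end, for the whole second after the job is handed in: Lid flat on the ledges (0.04 rad, 4 mm), home within 5.5 mm of its end stop, under both end boards; key ridge up in the gap between wide board and batten, down on the lid (4 mm), within 6 mm of mid-gap and 20 mm of the lid's centre line; both at rest (all of step 3 and y of key_middle in the frame of lid between -0.064 and -0.052 m and x of key_middle in the frame of lid between -0.02 and 0.02 m and z of key_middle in the frame of lid between 0.03 and 0.0375 m and angle between the x axis of key and the x axis of lid, either way round below 0.1 rad and angle between key's own z axis and vertical below 0.06 rad and linear speed of each of lid, key below 0.01 m/s); the robot touches nothing.
It fails at once if the tape measure is pushed out of place (more than 30 mm) (distance of tape from where it was at the start of the episode above 0.03 m).
It fails at once if the tin is pushed out of place (more than 30 mm) (distance of tin from where it was at the start of the episode above 0.03 m).
It also fails if it takes over 59 s, if anything falls off the work surface, if the arm or the gripper's body presses on something with over 40 N, if the wrist force passes 120 N, or if a joint passes its speed limit or range.

## Working session

There is one attempt and no reset: what is moved stays moved. The work goes in short steps, Python scripts to look and compute and a shell command to move; the robot and the scene stay as the last step left them, time stands still between calls to the robot, and variables do not carry over. Pictures are saved under pics/ and viewed, at most 10 in all, crops included, and the job is handed in when it is done.

```bash
mkdir -p pics; python3 - <<'E'
from cell import r
import cv2,numpy as np
s=r.sense();print(s)
ims=[]
for n in("side","top"):
    im,d=r.read_camera(n);np.savez(f"pics/{n}0.npz",im=im,d=d);cv2.imwrite(f"pics/{n}0.png",im);print(n,r.camera_info(n),(d>0).mean(),d[d>0].min(),d.max())
E
```

```text
{'time': 0.0, 'qpos': array([ 1.03631481,  0.60010119, -0.00250886,  1.60009408,  0.00180334,
        0.9429162 , -0.07982773]), 'qd': array([-0.00170282,  0.00057367, -0.00016566,  0.00049839, -0.00111739,
       -0.00055782, -0.00010898]), 'effort': array([ 8.25496700e-04, -7.65052557e+01,  1.49740633e+00, -2.52348679e+01,
       -5.23756107e-02,  1.69852230e-02,  1.34964685e-04]), 'tool_pos': array([ 0.32017546, -0.64994358,  0.21779055]), 'eef_rot': array([ 9.73917910e-01,  2.26899380e-01, -2.49921267e-04, -7.16235039e-04]), 'ft_force': array([-0.26179993,  0.08338081, -0.0757255 ]), 'ft_torque': array([ 0.02000931, -0.03226107, -0.09319181]), 'finger_force': 0.0, 'finger_gap': 0.9978378117409695}
side {'fx': 434.6483339647072, 'fy': 434.6483339647072, 'cx': 254.2279537691832, 'cy': 186.5789294323756, 'D': array([-0.16195725,  0.        ,  0.        ,  0.        ,  0.        ]), 'xyz': array([0.48752755, 0.96499208, 0.76252709]), 'orientation': array([ 0.02951426,  0.87931073, -0.4753283 , -0.0021352 ])} 0.99609375 0.8599585 2.9044871
top {'fx': 433.0615054804269, 'fy': 433.0615054804269, 'cx': 259.47585692817955, 'cy': 193.33024917580553, 'D': array([0.01338309, 0.        , 0.        , 0.        , 0.        ]), 'xyz': array([ 0.39356756, -0.02790283,  1.28673573]), 'orientation': array([ 0.7088893 , -0.70439191,  0.02766806, -0.02329132])} 0.9959665934244791 0.47655183 2.2895315
```

View pics/top0.png

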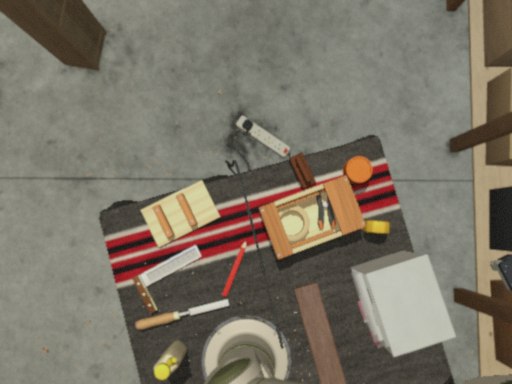

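View pics/side0.png

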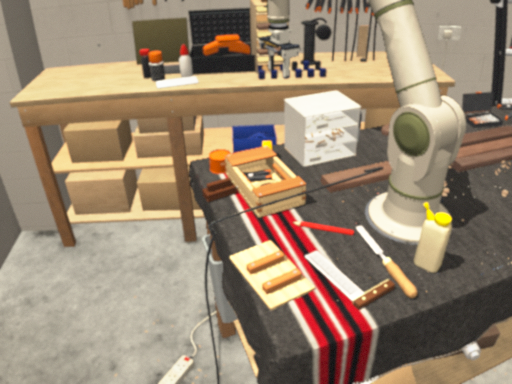

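The top view shows the lid at about (180,212), its short end left and long end right. The box is at (310,215), wide board on the right at about (345,203). The key is at (302,170), the tin at (358,170) and the tape at (377,227). Next I'll measure them.

```bash
cat > h.py <<'E'
import cv2,numpy as np
from scipy.spatial.transform import Rotation as R
def ray(info,uv):
    K=np.array([[info['fx'],0,info['cx']],[0,info['fy'],info['cy']],[0,0,1]])
    p=cv2.undistortPoints(np.asarray(uv,np.float64).reshape(-1,1,2),K,info['D']).reshape(-1,2)
    d=np.c_[p,np.ones(len(p))]
    return np.array(info['xyz']),R.from_quat(info['orientation']).apply(d)
def plane(info,uv,z):
    o,d=ray(info,uv);return o+d*((z-o[2])/d[:,2])[:,None]
def cloud(info,dep):
    h,w=dep.shape;u,v=np.meshgrid(np.arange(w),np.arange(h))
    o,d=ray(info,np.c_[u.ravel(),v.ravel()]);return (o+d*dep.reshape(-1,1)).reshape(h,w,3)
E
python3 - <<'E'
from cell import r
from h import *
for n in("top","side"):
    f=np.load(f"pics/{n}0.npz");im,d=f['im'],f['d'];i=r.camera_info(n);P=cloud(i,d)
    np.savez(f"pics/{n}P.npz",P=P)
    if n=="top":
        for y,x in((212,180),(220,163),(208,187),(203,345),(230,272),(170,302),(250,200),(170,358),(227,377),(222,295)): print((x,y),im[y,x],cv2.cvtColor(im,cv2.COLOR_BGR2HSV)[y,x],P[y,x].round(4))
        c=cv2.resize(im[140:270,130:400],None,fx=2.96,fy=2.96,interpolation=cv2.INTER_CUBIC);cv2.imwrite("pics/topc.png",c)
E
```

```text
(180, 212) [156 204 212] [ 26  67 212] [0.4292 0.198  0.0099]
(163, 220) [ 89 146 204] [ 15 144 204] [0.4052 0.2434 0.0281]
(187, 208) [ 89 144 200] [ 15 142 200] [0.4405 0.175  0.0264]
(345, 203) [ 80 134 190] [ 15 148 190] [ 0.4555 -0.2752  0.0741]
(272, 230) [ 80 132 190] [ 14 148 190] [ 0.3788 -0.0707  0.0757]
(302, 170) [ 36  59 102] [ 10 165 102] [ 0.5511 -0.1572  0.0493]
(200, 250) [40 45 96] [  3 149  96] [ 3.179e-01  1.387e-01 -1.000e-04]
(358, 170) [ 59 128 212] [ 14 184 212] [ 0.5518 -0.3178  0.0523]
(377, 227) [ 65 184 212] [ 24 177 212] [ 0.389  -0.3664  0.0655]
(295, 222) [163 212 212] [ 30  59 212] [ 0.4019 -0.1408  0.0079]
```

View pics/topc.png

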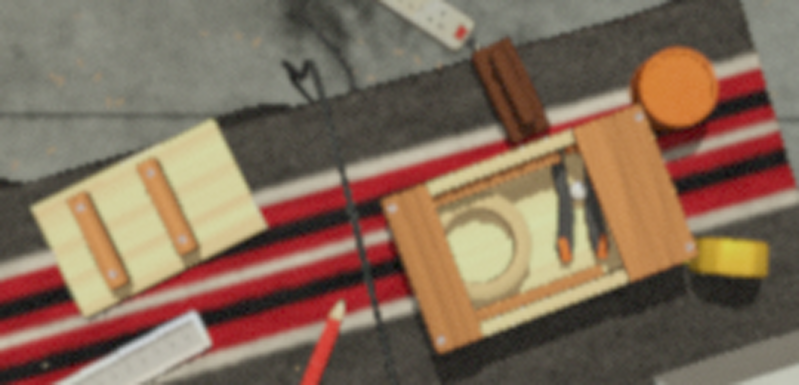

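The crop confirms the layout. The lid's short end is upper-left/left and its long end faces the box. The narrow board is at crop (430,270), the wide board at (635,190), and the key ridge at (512,90).

```bash
python3 - <<'E'
from cell import r
from h import *
i=r.camera_info("top");f=np.load("pics/top0.npz");im=f['im'];P=np.load("pics/topP.npz")['P'];hsv=cv2.cvtColor(im,cv2.COLOR_BGR2HSV)
def rect(mask,x0,y0,x1,y1,z,name,all=False):
    m=np.zeros(mask.shape,np.uint8);m[y0:y1,x0:x1]=mask[y0:y1,x0:x1]*255
    m=cv2.morphologyEx(m,cv2.MORPH_OPEN,np.ones((2,2)))
    for c in sorted(cv2.findContours(m,0,1)[0],key=cv2.contourArea)[::-1][:2]:
        if cv2.contourArea(c)<30: continue
        q=plane(i,c.reshape(-1,2).astype(float),z)
        rc=cv2.minAreaRect((q[:,:2]*1000).astype(np.float32));zz=P[...,2][cv2.drawContours(np.zeros_like(m),[c],-1,1,-1)>0]
        b=cv2.boxPoints(rc);e=b[1]-b[0],b[2]-b[1];l=max(e,key=np.linalg.norm)
        print(name,"c",np.round(rc[0],1),"size",np.round(rc[1],1),"long-axis deg",round(np.degrees(np.arctan2(l[1],l[0])),2),"medz",np.median(zz).round(4))
H,S,V=cv2.split(hsv)
wood=(H>=10)&(H<=20)&(S>110)&(V>140)
rect((H>18)&(S>30)&(V>150)|wood,135,170,225,255,.009,"lid")
rect(wood,135,170,225,255,.031,"batten")
rect(wood&(P[...,2]>.06),250,160,345+25,262,.074,"board")
rect((V<140)&(S>130)&(H>3)&(H<18)&(P[...,2]>.018),285,145,320,192,.026,"key")
k=(P[...,2]>.04)&(V<150);rect(k,285,145,320,192,.05,"ridge")
rect((S>150)&(P[...,2]>.04),345,150,376,186,.056,"tin")
rect((S>130)&(P[...,2]>.04),360,210,400,245,.066,"tape")
E
```

```text
lid c [420.8 200.5] size [124.2 266.6] long-axis deg -62.79 medz 0.0106
lid c [336.5 151.6] size [ 12.2 182.5] long-axis deg -74.33 medz 0.001
batten c [433.5 173.6] size [98.8 20.6] long-axis deg 27.46 medz 0.0315
batten c [399.8 240.7] size [99.9 21.7] long-axis deg 27.61 medz 0.0314
board c [ 448.3 -275.6] size [153.5  70.5] long-axis deg 20.69 medz 0.0746
board c [375.8 -83.5] size [152.5  45.5] long-axis deg 20.77 medz 0.0748
key c [ 550.  -163.1] size [97.1 42.2] long-axis deg 26.41 medz 0.029
ridge c [ 550.8 -162.3] size [79.9 16.8] long-axis deg 26.43 medz 0.0495
tin c [ 549.9 -319.8] size [72.  74.7] long-axis deg -89.62 medz 0.0543
tape c [ 387.8 -361.1] size [79.9 35.8] long-axis deg 84.67 medz 0.062
```

```bash
cat >> h.py <<'E'
def tool(yaw,tilt=0):
    """tool x along world angle yaw (deg), z down, tool y = -(object y); tilt>0 : object's -y end down (rad)"""
    a=np.radians(yaw);ox=np.array([np.cos(a),np.sin(a),0]);oy=np.array([-ox[1],ox[0],0])
    M=np.c_[ox,-oy,[0,0,-1]];return R.from_rotvec(ox*tilt)*R.from_matrix(M)
def to(s,p,Rt):
    Rc=R.from_quat(s['eef_rot']);print("shift mm",(Rc.inv().apply(np.array(p)-s['tool_pos'])*1000).round(1),"turn",(Rc.inv()*Rt).as_rotvec().round(4))
def at(s):
    print("t",round(s['time'],2),"tcp",(s['tool_pos']*1000).round(1),"F",s['ft_force'].round(1),"gap",round(s['finger_gap']*93,1),"grip",round(float(s['finger_force']),1))
E
for k in 1; do python3 -m crank '[{"dx":33.5,"dy":-11.4,"dz":-4},{"dx":33.5,"dy":-11.4,"dz":-4},{"dx":33.5,"dy":-11.4,"dz":-4},{"dx":33.5,"dy":-11.4,"dz":-4},{"dx":33.5,"dy":-11.4,"dz":-4},{"dx":33.5,"dy":-11.4,"dz":-4},{"dx":33.5,"dy":-11.4,"dz":-4},{"dx":33.5,"dy":-11.4,"dz":-4}]'
python3 -m crank '[{"dx":15.2,"dy":-30.8},{"dx":15.2,"dy":-30.8},{"dx":15.2,"dy":-30.8},{"dx":15.2,"dy":-30.8},{"dx":15.2,"dy":-30.8},{"dx":15.2,"dy":-30.8},{"dx":15.2,"dy":-30.8},{"dx":15.2,"dy":-30.8}]'
python3 -m crank '[{"dx":15.2,"dy":-30.8},{"dx":15.2,"dy":-30.8},{"dx":15.2,"dy":-30.8},{"dx":15.2,"dy":-30.8},{"dx":15.2,"dy":-30.8},{"dx":15.2,"dy":-30.8},{"dx":15.2,"dy":-30.8,"hand":60},{"dx":15.2,"dy":-30.8,"hand":60}]'; done
python3 - <<'E'
from cell import r
from h import *
s=r.sense();at(s);to(s,[.4105,.246,.12],tool(27.2))
E
```

```text
t 0.1 tcp [ 320.3 -650.   217.9] F [0.2 0.1 0. ] gap 93.0 grip 0.0
shift mm [ 477.  -763.6   98.8] turn [-0.0014  0.0001 -0.0168]invalid input at $[0]: expected keys dx, dy, dz, rx, ry, rz, hand
invalid input at $[0]: expected keys dx, dy, dz, rx, ry, rz, hand
invalid input at $[0]: expected keys dx, dy, dz, rx, ry, rz, hand
```

```bash

python3 -m crank '[{"dx":33.5,"dy":-11.4,"dz":-4,"rx":0,"ry":0,"rz":0,"hand":93},{"dx":33.5,"dy":-11.4,"dz":-4,"rx":0,"ry":0,"rz":0,"hand":93},{"dx":33.5,"dy":-11.4,"dz":-4,"rx":0,"ry":0,"rz":0,"hand":93},{"dx":33.5,"dy":-11.4,"dz":-4,"rx":0,"ry":0,"rz":0,"hand":93},{"dx":33.5,"dy":-11.4,"dz":-4,"rx":0,"ry":0,"rz":0,"hand":93},{"dx":33.5,"dy":-11.4,"dz":-4,"rx":0,"ry":0,"rz":0,"hand":93},{"dx":33.5,"dy":-11.4,"dz":-4,"rx":0,"ry":0,"rz":0,"hand":93},{"dx":33.5,"dy":-11.4,"dz":-4,"rx":0,"ry":0,"rz":-0.017,"hand":93}]'
python3 -m crank '[{"dx":15.2,"dy":-30.8,"dz":0,"rx":0,"ry":0,"rz":0,"hand":93},{"dx":15.2,"dy":-30.8,"dz":0,"rx":0,"ry":0,"rz":0,"hand":93},{"dx":15.2,"dy":-30.8,"dz":0,"rx":0,"ry":0,"rz":0,"hand":93},{"dx":15.2,"dy":-30.8,"dz":0,"rx":0,"ry":0,"rz":0,"hand":93},{"dx":15.2,"dy":-30.8,"dz":0,"rx":0,"ry":0,"rz":0,"hand":93},{"dx":15.2,"dy":-30.8,"dz":0,"rx":0,"ry":0,"rz":0,"hand":93},{"dx":15.2,"dy":-30.8,"dz":0,"rx":0,"ry":0,"rz":0,"hand":93},{"dx":15.2,"dy":-30.8,"dz":0,"rx":0,"ry":0,"rz":0,"hand":93}]'
python3 -m crank '[{"dx":15.2,"dy":-30.8,"dz":0,"rx":0,"ry":0,"rz":0,"hand":60},{"dx":15.2,"dy":-30.8,"dz":0,"rx":0,"ry":0,"rz":0,"hand":60},{"dx":15.2,"dy":-30.8,"dz":0,"rx":0,"ry":0,"rz":0,"hand":60},{"dx":15.2,"dy":-30.8,"dz":0,"rx":0,"ry":0,"rz":0,"hand":60},{"dx":15.2,"dy":-30.8,"dz":0,"rx":0,"ry":0,"rz":0,"hand":60},{"dx":15.2,"dy":-30.8,"dz":0,"rx":0,"ry":0,"rz":0,"hand":60},{"dx":15.2,"dy":-30.8,"dz":0,"rx":0,"ry":0,"rz":0,"hand":60},{"dx":15.2,"dy":-30.8,"dz":0,"rx":0,"ry":0,"rz":0,"hand":60}]'
python3 - <<'E'
from cell import r
from h import *
s=r.sense();at(s);to(s,[.4105,.246,.12],tool(27.2))
E
```

```text
time: 0.77
tool_pos: [0.5214, -0.4486, 0.2505]
eef_rot: [0.972, 0.235, -0.0, -0.0]
ft_force: [0.3, -0.8, 0.0]
finger_gap: 1.002
finger_force: 0.0
time: 1.43
tool_pos: [0.5155, -0.1737, 0.2505]
eef_rot: [0.972, 0.235, -0.0, -0.0]
ft_force: [0.5, -0.7, -0.2]
finger_gap: 1.001
finger_force: 0.0
time: 2.1
tool_pos: [0.511, 0.1009, 0.2505]
eef_rot: [0.972, 0.235, -0.0, 0.0]
ft_force: [0.7, -0.2, 0.5]
finger_gap: 0.641
finger_force: 0.0
t 2.1 tcp [511.  100.9 250.5] F [ 0.7 -0.2  0.5] gap 59.6 grip 0.0
shift mm [ -23.  -175.   130.5] turn [0.     0.0004 0.    ]
```

```bash

python3 -m crank '[{"dx":-4,"dy":-29,"dz":5,"rx":0,"ry":0,"rz":0,"hand":60},{"dx":-4,"dy":-29,"dz":5,"rx":0,"ry":0,"rz":0,"hand":60},{"dx":-4,"dy":-29,"dz":5,"rx":0,"ry":0,"rz":0,"hand":60},{"dx":-4,"dy":-29,"dz":5,"rx":0,"ry":0,"rz":0,"hand":60},{"dx":-4,"dy":-29,"dz":5,"rx":0,"ry":0,"rz":0,"hand":60},{"dx":-3,"dy":-29.5,"dz":5,"rx":0,"ry":0,"rz":0,"hand":60},{"dx":0,"dy":0,"dz":0,"rx":0,"ry":0,"rz":0,"hand":60}]' >/dev/null
python3 - <<'E'
from cell import r
from h import *
s=r.sense();at(s);to(s,[.4105,.246,.12],tool(27.2))
i=r.camera_info("wrist");im,d=r.read_camera("wrist");cv2.imwrite("pics/w1.png",im);np.savez("pics/w1.npz",im=im,d=d,i=i)
print(i)
P=cloud(i,d);H,S,V=cv2.split(cv2.cvtColor(im,cv2.COLOR_BGR2HSV))
m=((H>=9)&(H<=20)&(S>105)&(V>110)&(P[...,2]<.05)).astype(np.uint8)*255
for c in sorted(cv2.findContours(cv2.morphologyEx(m,2,np.ones((3,3))),0,1)[0],key=cv2.contourArea)[::-1][:3]:
    q=plane(i,c.reshape(-1,2).astype(float),.031);rc=cv2.minAreaRect((q[:,:2]*1000).astype(np.float32))
    mm=cv2.drawContours(np.zeros_like(m),[c],-1,1,-1)>0
    print(rc,np.median(P[...,2][mm]),c.reshape(-1,2).mean(0))
E
```

```text
t 2.68 tcp [407.8 248.5 219.9] F [0.  0.6 0. ] gap 60.0 grip 0.0
shift mm [ 1.4  3.6 99.8] turn [-0.002   0.0013  0.0068]
{'fx': 271.314858111691, 'fy': 271.314858111691, 'cx': 248.41625112590344, 'cy': 189.13599368276, 'D': array([-0.05277449,  0.        ,  0.        ,  0.        ,  0.        ]), 'xyz': array([0.48008069, 0.28549704, 0.38570826]), 'orientation': array([ 0.84609522, -0.51276435, -0.07688394,  0.12363031])}
((433.8282470703125, 180.57159423828125), (104.23787689208984, 26.536890029907227), 27.218120574951172) 0.030460904401051092 [302.66666667 176.32777778]
((400.85345458984375, 245.24453735351562), (102.67754364013672, 22.64320182800293), 28.043062210083008) 0.030719045476493845 [248.97948718 177.67692308]
((468.2604064941406, -99.45454406738281), (21.094327926635742, 147.98776245117188), 20.427980422973633) 0.026646984686325065 [468.91666667 240.17982456]
```

View pics/w1.png

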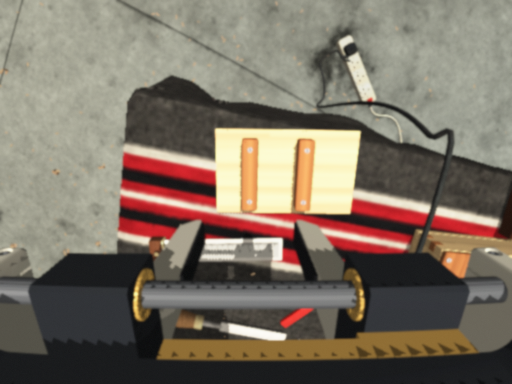

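The wrist view shows the lid with the short-side batten at (249,178) and the long-side batten at (303,176). The battens measure about 30.5 mm high, which agrees with the text. Now descend and grasp.

```bash
python3 - <<'E'
from cell import r
from h import *
s=r.sense();at(s);to(s,[.4109,.2475,.0115],tool(27.4))
E
```

```text
t 2.73 tcp [409.4 246.3 220.1] F [-0.1 -0.3  1.2] gap 60.1 grip 0.0
shift mm [ 2.100e+00 -2.000e-01  2.086e+02] turn [-0.0007  0.0012  0.0018]
```

```bash

python3 -m crank '[{"dx":2,"dy":0,"dz":30,"rx":0,"ry":0,"rz":0,"hand":60},{"dx":0,"dy":0,"dz":35,"rx":0,"ry":0,"rz":0,"hand":60},{"dx":0,"dy":0,"dz":35,"rx":0,"ry":0,"rz":0,"hand":60},{"dx":0,"dy":0,"dz":35,"rx":0,"ry":0,"rz":0,"hand":60},{"dx":0,"dy":0,"dz":30,"rx":0,"ry":0,"rz":0,"hand":60},{"dx":0,"dy":0,"dz":20,"rx":0,"ry":0,"rz":0,"hand":60},{"dx":0,"dy":0,"dz":13,"rx":0,"ry":0,"rz":0,"hand":60},{"dx":0,"dy":0,"dz":0,"rx":0,"ry":0,"rz":0,"hand":60}]'
python3 -m crank '[{"dx":0,"dy":0,"dz":5,"rx":0,"ry":0,"rz":0,"hand":60},{"dx":0,"dy":0,"dz":5,"rx":0,"ry":0,"rz":0,"hand":60},{"dx":0,"dy":0,"dz":0,"rx":0,"ry":0,"rz":0,"hand":60}]'
```

```text
time: 3.4
tool_pos: [0.4127, 0.2435, 0.0201]
eef_rot: [0.972, 0.235, -0.002, 0.001]
ft_force: [-0.2, -0.4, 0.4]
finger_gap: 0.648
finger_force: 0.0
time: 3.65
tool_pos: [0.4135, 0.2449, 0.0127]
eef_rot: [0.972, 0.235, 0.0, -0.0]
ft_force: [0.3, 0.4, 0.2]
finger_gap: 0.644
finger_force: 0.0
```

```bash

python3 -m crank '[{"dx":0,"dy":0,"dz":0,"rx":0,"ry":0,"rz":0,"hand":10},{"dx":0,"dy":0,"dz":0,"rx":0,"ry":0,"rz":0,"hand":10},{"dx":0,"dy":0,"dz":0,"rx":0,"ry":0,"rz":0,"hand":10},{"dx":0,"dy":0,"dz":0,"rx":0,"ry":0,"rz":0,"hand":10},{"dx":0,"dy":0,"dz":0,"rx":0,"ry":0,"rz":0,"hand":10},{"dx":0,"dy":0,"dz":0,"rx":0,"ry":0,"rz":0,"hand":10}]' 55
python3 -m crank '[{"dx":0,"dy":0,"dz":-10,"rx":0,"ry":0,"rz":0,"hand":10},{"dx":0,"dy":0,"dz":-20,"rx":0,"ry":0,"rz":0,"hand":10},{"dx":0,"dy":0,"dz":-30,"rx":0,"ry":0,"rz":0,"hand":10},{"dx":0,"dy":0,"dz":-30,"rx":0,"ry":0,"rz":0,"hand":10},{"dx":0,"dy":0,"dz":-30,"rx":0,"ry":0,"rz":0,"hand":10},{"dx":0,"dy":0,"dz":-30,"rx":0,"ry":0,"rz":0,"hand":10},{"dx":0,"dy":0,"dz":-10,"rx":0,"ry":0,"rz":0,"hand":10},{"dx":0,"dy":0,"dz":0,"rx":0,"ry":0,"rz":0,"hand":10}]'
```

```text
time: 4.15
tool_pos: [0.4131, 0.2454, 0.0128]
eef_rot: [0.972, 0.235, 0.0, -0.0]
ft_force: [-0.6, 2.3, 1.0]
finger_gap: 0.263
finger_force: 0.9
time: 4.82
tool_pos: [0.4139, 0.2453, 0.1757]
eef_rot: [0.972, 0.235, 0.002, -0.001]
ft_force: [0.5, 0.4, -2.1]
finger_gap: 0.233
finger_force: 55.0
```

```bash
python3 - <<'E'
from cell import r
from h import *
s=r.sense();at(s)
i=r.camera_info("wrist");im,d=r.read_camera("wrist");cv2.imwrite("pics/w2.png",im);np.savez("pics/w2.npz",im=im,d=d)
P=cloud(i,d);Rc=R.from_quat(s['eef_rot'])
T=Rc.inv().apply((P.reshape(-1,3)-s['tool_pos']))*1000
T=T.reshape(P.shape);H,S,V=cv2.split(cv2.cvtColor(im,cv2.COLOR_BGR2HSV))
m=(H>17)&(S>25)&(S<130)&(V>120)&(T[...,2]>-6)&(T[...,2]<14)&(d>0)
print("board z", np.percentile(T[...,2][m],[5,50,95]))
c=max(cv2.findContours(cv2.morphologyEx(m.astype(np.uint8),2,np.ones((3,3))),0,1)[0],key=cv2.contourArea).reshape(-1,2)
q=Rc.inv().apply(plane(i,c.astype(float),s['tool_pos'][2]-.004)-s['tool_pos'])*1000
print(cv2.minAreaRect(q[:,:2].astype(np.float32)),q.min(0),q.max(0))
b=T[m];A=np.c_[b[:,:2],np.ones(len(b))];print("plane",np.linalg.lstsq(A,b[:,2],rcond=None)[0])
E
```

```text
t 4.82 tcp [413.9 245.3 175.7] F [ 0.5  0.4 -2.1] gap 21.7 grip 55.0
board z [5.46130926 6.68931842 7.97940596]
((6.279804229736328, 50.89284133911133), (91.34033966064453, 196.442138671875), 0.20474715530872345) [-39.60859247 -47.39532932   3.75938612] [ 51.98971167 149.25163291   4.26396072]
plane [2.77611006e-03 6.14361491e-03 6.29271738e+00]
```

View pics/w2.png

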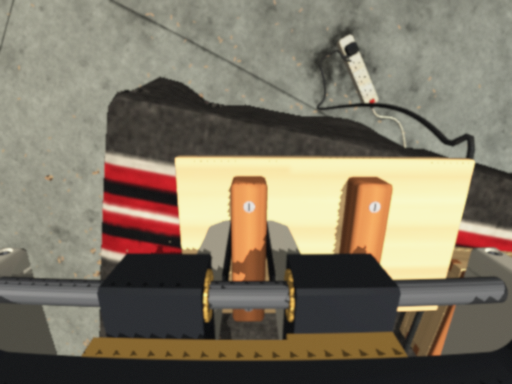

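The lid is held flat and square to the tool, with its +x edge at tool x ≈ 52, so the TCP sits about 10 mm off the centre line. Now the insertion poses.

```bash
cat >> h.py <<'E'
BOX=np.array([.4142,-.1851,0]);YAW=20.7
G=np.array([.010,.052,.010]) # TCP in lid axes from lid_middle
def boxw(p): return BOX+R.from_euler('z',YAW,degrees=True).apply(p)
def lidpose(y,z,t,x=0):
    Rl=R.from_rotvec([t,0,0]);return boxw(np.array([x,y,z])+Rl.apply(G)),tool(YAW,t)
def online(s,t,up=0): return lidpose(-.0535+s*np.cos(t),.0585+s*np.sin(t)+up,t)
E
python3 - <<'E'
from cell import r
from h import *
s=r.sense();t=.25
for n,(p,q) in dict(W0=online(.1015,t,.06),W1=online(.1015,t),W2=online(.035,t),W3=lidpose(-.0185,.0575,0)).items():
    print(n,(p*1000).round(1),"r wrist~",np.hypot(*(p-q.apply([0,0,.22]))[:2]).round(3));
to(s,[.5,.02,.23],tool(YAW,.25))
E
```

```text
W0 [390.8 -94.8 166.2] r wrist~ 0.435
W1 [390.8 -94.8 106.2] r wrist~ 0.435
W2 [ 413.5 -155.1   89.7] r wrist~ 0.479
W3 [ 411.7 -150.2   67.5] r wrist~ 0.438
shift mm [-25.5 239.6 -56.1] turn [0.2495 0.0115 0.1127]
```

```bash

python3 -m crank '[{"dx":-1,"dy":12,"dz":-7,"rx":0,"ry":0,"rz":0,"hand":10},{"dx":-3,"dy":28,"dz":-7,"rx":0,"ry":0,"rz":0,"hand":10},{"dx":-3.5,"dy":34,"dz":-7,"rx":0,"ry":0,"rz":0,"hand":10},{"dx":-3.5,"dy":34,"dz":-7,"rx":0,"ry":0,"rz":0,"hand":10},{"dx":-3.5,"dy":34,"dz":-7,"rx":0,"ry":0,"rz":0,"hand":10},{"dx":-3.5,"dy":34,"dz":-7,"rx":0,"ry":0,"rz":0,"hand":10},{"dx":-3.5,"dy":34,"dz":-7,"rx":0,"ry":0,"rz":0,"hand":10},{"dx":-3,"dy":28,"dz":-7,"rx":0,"ry":0,"rz":0,"hand":10}]'
python3 -m crank '[{"dx":0,"dy":0,"dz":0,"rx":0,"ry":0,"rz":0.06,"hand":10},{"dx":0,"dy":0,"dz":0,"rx":0,"ry":0,"rz":0.057,"hand":10},{"dx":0,"dy":0,"dz":0,"rx":0.065,"ry":0,"rz":0,"hand":10},{"dx":0,"dy":0,"dz":0,"rx":0.065,"ry":0,"rz":0,"hand":10},{"dx":0,"dy":0,"dz":0,"rx":0.06,"ry":0,"rz":0,"hand":10},{"dx":0,"dy":0,"dz":0,"rx":0.06,"ry":0,"rz":0,"hand":10},{"dx":0,"dy":0,"dz":0,"rx":0,"ry":0,"rz":0,"hand":10}]'
python3 - <<'E'
from cell import r
from h import *
s=r.sense();at(s);to(s,*online(.1015,.25,.06))
E
```

```text
time: 5.53
tool_pos: [0.4995, 0.0193, 0.2274]
eef_rot: [0.972, 0.235, -0.002, 0.0]
ft_force: [0.2, -0.1, -2.7]
finger_gap: 0.231
finger_force: 55.0
time: 6.12
tool_pos: [0.4997, 0.0197, 0.2264]
eef_rot: [0.977, 0.174, -0.024, -0.124]
ft_force: [-0.6, -0.1, -3.1]
finger_gap: 0.231
finger_force: 55.0
t 6.12 tcp [499.7  19.7 226.4] F [-0.6 -0.1 -3.1] gap 21.4 grip 55.0
shift mm [-141.6   82.7   41.4] turn [-0.0032  0.0017 -0.0084]
```

```bash

python3 -m crank '[{"dx":-14,"dy":8,"dz":4,"rx":0,"ry":0,"rz":0,"hand":10},{"dx":-26,"dy":15,"dz":7,"rx":0,"ry":0,"rz":0,"hand":10},{"dx":-28,"dy":17,"dz":8,"rx":0,"ry":0,"rz":0,"hand":10},{"dx":-28,"dy":17,"dz":8,"rx":0,"ry":0,"rz":0,"hand":10},{"dx":-26,"dy":15,"dz":8,"rx":0,"ry":0,"rz":0,"hand":10},{"dx":-20,"dy":11,"dz":6,"rx":0,"ry":0,"rz":0,"hand":10},{"dx":0,"dy":0,"dz":0,"rx":0,"ry":0,"rz":0,"hand":10},{"dx":0,"dy":0,"dz":0,"rx":0,"ry":0,"rz":0,"hand":10}]'
python3 - <<'E'
from cell import r
from h import *
s=r.sense();at(s);to(s,*online(.1015,.25,.06));to(s,*online(.1015,.25))
i=r.camera_info("wrist");im,d=r.read_camera("wrist");cv2.imwrite("pics/w3.png",im);np.savez("pics/w3.npz",im=im,d=d,i=np.array(i,dtype=object))
E
```

```text
time: 6.78
tool_pos: [0.3903, -0.0937, 0.1675]
eef_rot: [0.977, 0.176, -0.023, -0.122]
ft_force: [0.6, 1.2, -2.8]
finger_gap: 0.231
finger_force: 55.0
t 6.78 tcp [390.3 -93.7 167.5] F [ 0.6  1.2 -2.8] gap 21.5 grip 55.0
shift mm [0.  1.5 1. ] turn [-0.0001  0.0014 -0.0054]
shift mm [ 0.2 16.3 59.2] turn [-0.0001  0.0014 -0.0054]
```

View pics/w3.png

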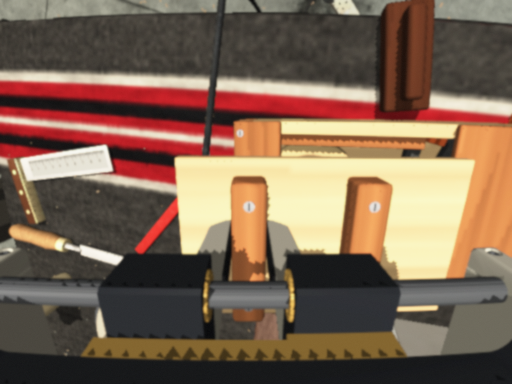

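The reach is fine. The wrist view shows the lid tilted above the box. The +x wall's top strip runs v 121–135 and the wide board's inner edge is near u 457. I'll measure both here against the lid edge.

```bash
python3 - <<'E'
from cell import r
from h import *
f=np.load("pics/w3.npz",allow_pickle=True);i=f['i'].item();im=f['im'];d=f['d']
Rb=R.from_euler('z',-YAW,degrees=True)
g=cv2.cvtColor(im,6).astype(int)
for u in(300,350,400,440):
    c=g[110:165,u];print(u,c.tolist())
for v in(128,132,148,152):print(v,g[v,272:290].tolist(),g[v,448:468].tolist())
P=cloud(i,d);B=(Rb.apply(P.reshape(-1,3)-BOX)*1000).reshape(P.shape)
print("wall",[B[128,u].round(1).tolist() for u in(300,350,400)],"wide",B[180,490].round(1),"narrow",B[140,260].round(1))
E
```

```text
300 [81, 80, 77, 72, 64, 55, 44, 47, 89, 136, 157, 196, 230, 239, 240, 239, 239, 239, 238, 238, 238, 237, 234, 219, 162, 104, 90, 93, 98, 123, 150, 161, 160, 154, 142, 129, 128, 132, 134, 136, 149, 184, 218, 229, 227, 209, 182, 178, 207, 231, 237, 239, 240, 240, 239]
350 [80, 80, 83, 85, 85, 87, 87, 90, 100, 118, 133, 164, 213, 233, 237, 238, 237, 237, 237, 237, 236, 236, 236, 234, 220, 169, 112, 92, 92, 111, 138, 156, 163, 162, 157, 149, 139, 138, 141, 140, 137, 137, 136, 137, 136, 137, 140, 153, 193, 228, 238, 239, 239, 239, 240]
400 [32, 37, 41, 41, 40, 40, 40, 40, 42, 62, 95, 129, 179, 224, 235, 237, 236, 236, 235, 235, 235, 234, 234, 234, 232, 225, 191, 131, 95, 89, 90, 93, 103, 126, 147, 157, 158, 147, 133, 128, 133, 133, 133, 131, 127, 123, 126, 139, 179, 222, 235, 238, 239, 240, 240]
440 [123, 101, 92, 86, 83, 81, 79, 78, 78, 80, 97, 118, 138, 172, 211, 230, 235, 235, 235, 234, 234, 234, 234, 233, 234, 233, 228, 200, 140, 91, 77, 80, 86, 88, 89, 93, 105, 110, 99, 77, 55, 42, 31, 28, 27, 32, 56, 104, 158, 207, 231, 237, 239, 240, 240]
128 [167, 170, 172, 172, 170, 166, 153, 134, 131, 179, 227, 238, 239, 239, 238, 239, 239, 239] [234, 234, 234, 234, 234, 234, 230, 214, 166, 103, 74, 85, 117, 148, 164, 171, 178, 181, 177, 173]
132 [168, 169, 170, 171, 170, 165, 153, 134, 133, 175, 219, 230, 231, 232, 232, 233, 233, 233] [233, 234, 233, 232, 227, 208, 169, 126, 87, 70, 79, 109, 142, 165, 178, 184, 182, 179, 175, 172]
148 [170, 169, 171, 171, 171, 165, 155, 130, 102, 100, 110, 116, 121, 126, 131, 134, 136, 135] [40, 41, 41, 43, 48, 55, 65, 82, 113, 143, 166, 180, 183, 182, 179, 175, 173, 171, 171, 171]
152 [168, 169, 170, 171, 169, 165, 153, 127, 112, 149, 200, 224, 226, 221, 222, 229, 231, 227] [41, 41, 40, 44, 50, 58, 74, 102, 137, 163, 176, 179, 180, 178, 175, 173, 171, 172, 171, 172]
wall [[72.8, 70.0, 64.3], [73.7, 25.3, 64.9], [74.7, -16.4, 65.8]] wide [ 34.8 -91.4  74.1] narrow [ 61.7 106.6  73.2]
```

```bash
python3 - <<'E'
from h import *
i=np.load("pics/w3.npz",allow_pickle=True)['i'].item()
Rb=R.from_euler('z',-YAW,degrees=True)
f=lambda uv,z:(Rb.apply(plane(i,uv,z)-BOX)*1000).round(1)[:,:2].tolist()
print("inner(65)",f([[300,134],[350,135.1],[400,136.7],[440,137.9]],.065),"outer(77)",f([[300,121],[350,121.6],[400,122],[440,123.3]],.065))
print("wide(-62)",f([[456.5,148],[456,152]],.074),"narrow(86)",f([[279.5,128],[279.5,150]],.074))
# lid edge: top plane through tilted lid
o,dv=ray(i,[[300,157.2],[350,158.2],[400,158.2],[440,158]])
from cell import r
s=r.sense();Rc=R.from_quat(s['eef_rot']);O=Rc.inv().apply(o-s['tool_pos'])*1000;D=Rc.inv().apply(dv)
for zt in(4,6):print("lid edge in tool",(O+D*((zt-O[2])/D[:,2])[:,None]).round(1)[:,:2].tolist())
E
```

```text
inner(65) [[67.3, 69.8], [67.3, 24.7], [67.1, -17.6], [67.2, -50.0]] outer(77) [[79.3, 70.3], [79.3, 25.8], [79.8, -16.0], [79.5, -48.1]]
wide(-62) [[60.2, -60.6], [56.9, -60.8]] narrow(86) [[73.2, 88.1], [52.8, 87.6]]
lid edge in tool [[49.8, 32.9], [49.3, 64.8], [49.4, 97.5], [49.7, 124.4]]
lid edge in tool [[49.5, 33.2], [48.9, 65.6], [49.0, 98.6], [49.3, 125.8]]
```

```bash
cat >> h.py <<'E'
BOX=boxw([.0022,.0008,0]);G=np.array([.011,.052,.010])
E
python3 - <<'E'
from cell import r
from h import *
s=r.sense();at(s);to(s,*online(.1015,.25));print(BOX)
E
```

```text
t 6.83 tcp [391.6 -93.1 168. ] F [ 0.1 -0.3 -2.6] gap 21.9 grip 55.0
shift mm [ 1.9 15.8 59.8] turn [ 0.0003  0.0002 -0.0036]
[ 0.4159752 -0.183574   0.       ]
```

```bash

python3 -m crank '[{"dx":2.5,"dy":3,"dz":10,"rx":0,"ry":0,"rz":0,"hand":10},{"dx":0,"dy":4,"dz":15,"rx":0,"ry":0,"rz":0,"hand":10},{"dx":0,"dy":4,"dz":15,"rx":0,"ry":0,"rz":0,"hand":10},{"dx":0,"dy":3,"dz":12,"rx":0,"ry":0,"rz":0,"hand":10},{"dx":0,"dy":2,"dz":8,"rx":0,"ry":0,"rz":0,"hand":10},{"dx":0,"dy":0,"dz":0,"rx":0,"ry":0,"rz":0,"hand":10},{"dx":0,"dy":0,"dz":0,"rx":0,"ry":0,"rz":0,"hand":10}]'
python3 - <<'E'
from cell import r
from h import *
s=r.sense();at(s);to(s,*online(.1015,.25));to(s,*online(.035,.25))
E
```

```text
time: 7.42
tool_pos: [0.3946, -0.0925, 0.1062]
eef_rot: [0.976, 0.177, -0.022, -0.123]
ft_force: [-0.4, 0.1, -3.3]
finger_gap: 0.234
finger_force: 55.0
t 7.42 tcp [394.6 -92.5 106.2] F [-0.4  0.1 -3.3] gap 21.8 grip 55.0
shift mm [-1.2  0.   0.1] turn [-0.0004 -0.0002 -0.0022]
shift mm [-1.1 66.5  0. ] turn [-0.0004 -0.0002 -0.0022]
```

No contact, so I feed the lid in, moving slowly.

```bash

python3 -m crank '[{"dx":0,"dy":6,"dz":0,"rx":0,"ry":0,"rz":0,"hand":10},{"dx":0,"dy":10,"dz":0,"rx":0,"ry":0,"rz":0,"hand":10},{"dx":0,"dy":12,"dz":0,"rx":0,"ry":0,"rz":0,"hand":10},{"dx":0,"dy":12,"dz":0,"rx":0,"ry":0,"rz":0,"hand":10},{"dx":0,"dy":10,"dz":0,"rx":0,"ry":0,"rz":0,"hand":10},{"dx":0,"dy":0,"dz":0,"rx":0,"ry":0,"rz":0,"hand":10}]'
python3 -m crank '[{"dx":-0.5,"dy":6,"dz":0,"rx":0,"ry":0,"rz":0,"hand":10},{"dx":0,"dy":6,"dz":0,"rx":0,"ry":0,"rz":0,"hand":10},{"dx":0,"dy":4,"dz":0,"rx":0,"ry":0,"rz":0,"hand":10},{"dx":0,"dy":0,"dz":0,"rx":0,"ry":0,"rz":0,"hand":10},{"dx":0,"dy":0,"dz":0,"rx":0,"ry":0,"rz":0,"hand":10}]'
python3 - <<'E'
from cell import r
from h import *
s=r.sense();at(s);to(s,*online(.035,.25))
for y,z,t in((-.0187,.068,.17),(-.0187,.0625,.085),(-.0187,.058,0)): to(s,*lidpose(y,z,t))
E
```

```text
time: 7.92
tool_pos: [0.4123, -0.1413, 0.0933]
eef_rot: [0.977, 0.175, -0.022, -0.122]
ft_force: [-0.0, -1.1, -2.5]
finger_gap: 0.23
finger_force: 55.0
time: 8.33
tool_pos: [0.4161, -0.1532, 0.0899]
eef_rot: [0.976, 0.176, -0.022, -0.123]
ft_force: [0.0, 0.6, -2.8]
finger_gap: 0.232
finger_force: 55.0
t 8.33 tcp [ 416.1 -153.2   89.9] F [ 0.   0.6 -2.8] gap 21.5 grip 55.0
shift mm [0.1 0.  0.2] turn [-0.0003 -0.0007 -0.0035]
shift mm [ 0.1 -1.7  3.7] turn [-0.0803 -0.0006 -0.0036]
shift mm [ 0.1 -0.6 13.6] turn [-0.1653 -0.0004 -0.0036]
shift mm [ 0.1  0.6 22.4] turn [-0.2503 -0.0003 -0.0036]
```

```bash
python3 - <<'E'
from cell import r
from h import *
s=r.sense();prev=lidpose(-.0196,.0674,.25)
for y,z,t in((-.0186,.0664,.208),(-.018,.0648,.167),(-.0175,.0633,.125),(-.0172,.0617,.083),(-.0172,.0601,.042),(-.0172,.0580,0),(-.0172,.0568,0)):
    p=lidpose(y,z,t);print((prev[1].inv().apply(p[0]-prev[0])*1000).round(1),(prev[1].inv()*p[1]).as_rotvec().round(3));prev=p
E
```

```text
[ 0.  -1.1  3.4] [-0.042  0.    -0.   ]
[-0.  -0.6  3.8] [-0.041 -0.     0.   ]
[ 0.  -0.6  3.8] [-0.042  0.     0.   ]
[ 0.  -0.5  3.8] [-0.042  0.    -0.   ]
[-0.  -0.2  3.7] [-0.041  0.    -0.   ]
[ 0.  -0.3  4.3] [-0.042 -0.     0.   ]
[0.  0.  1.2] [0. 0. 0.]
```

```bash

python3 -m crank '[{"dx":0,"dy":-1.1,"dz":3.4,"rx":-0.042,"ry":0,"rz":-0.002,"hand":10},{"dx":0,"dy":-0.6,"dz":3.8,"rx":-0.041,"ry":0,"rz":-0.002,"hand":10},{"dx":0,"dy":-0.6,"dz":3.8,"rx":-0.042,"ry":0,"rz":0,"hand":10},{"dx":0,"dy":0,"dz":0,"rx":0,"ry":0,"rz":0,"hand":10}]'
python3 -m crank '[{"dx":0,"dy":-0.5,"dz":3.8,"rx":-0.042,"ry":0,"rz":0,"hand":10},{"dx":0,"dy":-0.2,"dz":3.7,"rx":-0.041,"ry":0,"rz":0,"hand":10},{"dx":0,"dy":-0.3,"dz":4.3,"rx":-0.042,"ry":0,"rz":0,"hand":10},{"dx":0,"dy":0,"dz":1.2,"rx":0,"ry":0,"rz":0,"hand":10},{"dx":0,"dy":0,"dz":0,"rx":0,"ry":0,"rz":0,"hand":10},{"dx":0,"dy":0,"dz":0,"rx":0,"ry":0,"rz":0,"hand":10}]'
python3 - <<'E'
from cell import r
from h import *
s=r.sense();at(s);to(s,*lidpose(-.0172,.0568,0))
im,d=r.read_camera("top");cv2.imwrite("pics/t2.png",cv2.resize(im[140:270,230:400],None,fx=4,fy=4,interpolation=2))
E
```

```text
time: 8.67
tool_pos: [0.4135, -0.147, 0.0796]
eef_rot: [0.981, 0.181, -0.011, -0.061]
ft_force: [-1.0, 0.3, -2.7]
finger_gap: 0.231
finger_force: 55.0
time: 9.17
tool_pos: [0.4139, -0.1464, 0.0672]
eef_rot: [0.984, 0.181, -0.0, -0.001]
ft_force: [-1.3, 4.2, 4.5]
finger_gap: 0.229
finger_force: 55.0
t 9.17 tcp [ 413.9 -146.4   67.2] F [-1.3  4.2  4.5] gap 21.3 grip 55.0
shift mm [-0.2  0.7  0.4] turn [-0.002  -0.0003  0.0021]
```

```bash

python3 -m crank '[{"dx":0,"dy":0,"dz":0,"rx":0,"ry":0,"rz":0,"hand":50},{"dx":0,"dy":0,"dz":0,"rx":0,"ry":0,"rz":0,"hand":50},{"dx":0,"dy":0,"dz":0,"rx":0,"ry":0,"rz":0,"hand":50},{"dx":0,"dy":0,"dz":-10,"rx":0,"ry":0,"rz":0,"hand":50},{"dx":0,"dy":0,"dz":-25,"rx":0,"ry":0,"rz":0,"hand":50},{"dx":0,"dy":0,"dz":-25,"rx":0,"ry":0,"rz":0,"hand":50},{"dx":0,"dy":0,"dz":-10,"rx":0,"ry":0,"rz":0,"hand":0},{"dx":0,"dy":0,"dz":0,"rx":0,"ry":0,"rz":0,"hand":0}]' 20
python3 - <<'E'
from cell import r
from h import *
s=r.sense();at(s)
i=r.camera_info("wrist");im,d=r.read_camera("wrist");cv2.imwrite("pics/w4.png",im)
P=cloud(i,d);B=(R.from_euler('z',-YAW,degrees=True).apply(P.reshape(-1,3)-BOX)*1000).reshape(P.shape)
H,S,V=cv2.split(cv2.cvtColor(im,cv2.COLOR_BGR2HSV))
m=(S<130)&(V>150)&(abs(B[...,0])<58)&(abs(B[...,1])<90)&(B[...,2]>40)&(B[...,2]<80)
b=B[m];A=np.c_[b[:,:2],np.ones(len(b))]
for _ in range(5):
    k=np.linalg.lstsq(A,b[:,2],rcond=None)[0];e=abs(A@k-b[:,2]);A,b=A[e<3],b[e<3]
print("lid top z plane",k.round(4),len(b))
w=((H>=9)&(H<=20)&(S>105)&(V>110)&(B[...,2]>77)&(B[...,2]<92)).astype(np.uint8)
for c in sorted(cv2.findContours(cv2.morphologyEx(w,2,np.ones((3,3))),0,1)[0],key=cv2.contourArea)[::-1][:2]:
    q=R.from_euler('z',-YAW,degrees=True).apply(plane(i,c.reshape(-1,2).astype(float),.083)-BOX)*1000;print(cv2.minAreaRect(q[:,:2].astype(np.float32)))
E
```

```text
time: 9.88
tool_pos: [0.4149, -0.1478, 0.1388]
eef_rot: [0.984, 0.18, 0.002, 0.001]
ft_force: [0.6, -0.0, -0.2]
finger_gap: 0.44
finger_force: 0.0
t 9.88 tcp [ 414.9 -147.8  138.8] F [ 0.6 -0.  -0.2] gap 40.9 grip 0.0
lid top z plane [1.50000e-03 1.80000e-03 6.08264e+01] 9749
((2.5713958740234375, 35.43547058105469), (21.54563331604004, 97.98558807373047), 89.93344116210938)
((8.130889892578125, -38.21229553222656), (21.846576690673828, 86.92330169677734), 89.88853454589844)
```

View pics/w4.png

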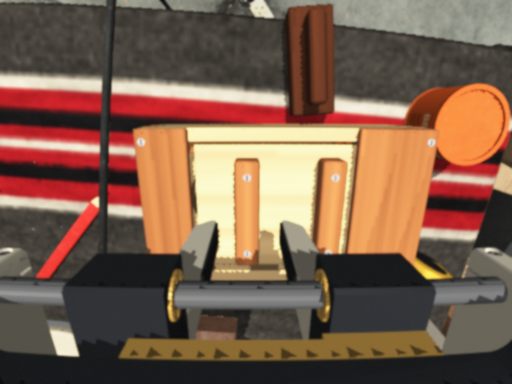

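The lid is flat (top at 60.8 mm against 61 expected), with the short-side batten at box y ≈ 35. Next I shut the fingers and lower them between the battens.

```bash
python3 - <<'E'
from cell import r
from h import *
s=r.sense();to(s,boxw([.010,-.0014,.066]),tool(YAW))
E
python3 -m crank '[{"dx":0,"dy":12,"dz":0,"rx":0,"ry":0,"rz":0,"hand":0},{"dx":0,"dy":18,"dz":0,"rx":0,"ry":0,"rz":0,"hand":0},{"dx":0,"dy":7,"dz":0,"rx":0,"ry":0,"rz":0,"hand":0},{"dx":0,"dy":0,"dz":0,"rx":0,"ry":0,"rz":0,"hand":0},{"dx":0,"dy":0,"dz":0,"rx":0,"ry":0,"rz":0,"hand":0}]'
python3 - <<'E'
from cell import r
from h import *
s=r.sense();at(s);to(s,boxw([.010,-.0014,.066]),tool(YAW))
E
```

```text
shift mm [-1.6 35.4 71.7] turn [ 0.0013 -0.003  -0.    ]
time: 10.35
tool_pos: [0.4264, -0.1821, 0.1359]
eef_rot: [0.984, 0.179, -0.0, -0.001]
ft_force: [-0.2, -0.3, -0.3]
finger_gap: 0.043
finger_force: 0.0
t 10.35 tcp [ 426.4 -182.1  135.9] F [-0.2 -0.3 -0.3] gap 4.0 grip 0.0
shift mm [-0.2 -0.9 69.9] turn [-0.0011  0.0006 -0.0009]
```

```bash

python3 -m crank '[{"dx":0,"dy":-1,"dz":15,"rx":0,"ry":0,"rz":0,"hand":0},{"dx":0,"dy":0,"dz":20,"rx":0,"ry":0,"rz":0,"hand":0},{"dx":0,"dy":0,"dz":18,"rx":0,"ry":0,"rz":0,"hand":0},{"dx":0,"dy":0,"dz":12,"rx":0,"ry":0,"rz":0,"hand":0},{"dx":0,"dy":0,"dz":5,"rx":0,"ry":0,"rz":0,"hand":0},{"dx":0,"dy":0,"dz":0,"rx":0,"ry":0,"rz":0,"hand":0}]'
python3 -m crank '[{"dx":0,"dy":-4,"dz":0,"rx":0,"ry":0,"rz":0,"hand":0},{"dx":0,"dy":-4,"dz":0,"rx":0,"ry":0,"rz":0,"hand":0},{"dx":0,"dy":-4,"dz":0,"rx":0,"ry":0,"rz":0,"hand":0},{"dx":0,"dy":-4,"dz":0,"rx":0,"ry":0,"rz":0,"hand":0},{"dx":0,"dy":-4,"dz":0,"rx":0,"ry":0,"rz":0,"hand":0},{"dx":0,"dy":-4,"dz":0,"rx":0,"ry":0,"rz":0,"hand":0},{"dx":0,"dy":-4,"dz":0,"rx":0,"ry":0,"rz":0,"hand":0},{"dx":0,"dy":-4,"dz":0,"rx":0,"ry":0,"rz":0,"hand":0}]'
python3 - <<'E'
from cell import r
from h import *
s=r.sense();at(s);print((R.from_euler('z',-YAW,degrees=True).apply(s['tool_pos']-BOX)*1000).round(1))
E
```

```text
time: 10.85
tool_pos: [0.4257, -0.1801, 0.0656]
eef_rot: [0.984, 0.18, -0.001, -0.001]
ft_force: [-0.6, 0.1, 0.1]
finger_gap: 0.006
finger_force: 0.0
time: 11.52
tool_pos: [0.4155, -0.1507, 0.067]
eef_rot: [0.984, 0.18, 0.001, 0.0]
ft_force: [0.5, -2.3, 0.8]
finger_gap: 0.006
finger_force: 1.1
t 11.52 tcp [ 415.5 -150.7   67. ] F [ 0.5 -2.3  0.8] gap 0.6 grip 1.1
[11.1 30.9 67. ]
```

```bash

python3 -m crank '[{"dx":0,"dy":-3,"dz":0,"rx":0,"ry":0,"rz":0,"hand":0},{"dx":0,"dy":-3,"dz":0,"rx":0,"ry":0,"rz":0,"hand":0},{"dx":0,"dy":-3,"dz":0,"rx":0,"ry":0,"rz":0,"hand":0},{"dx":0,"dy":0,"dz":0,"rx":0,"ry":0,"rz":0,"hand":0}]'
python3 -m crank '[{"dx":0,"dy":-2,"dz":0,"rx":0,"ry":0,"rz":0,"hand":0},{"dx":0,"dy":-1.5,"dz":0,"rx":0,"ry":0,"rz":0,"hand":0},{"dx":0,"dy":0,"dz":0,"rx":0,"ry":0,"rz":0,"hand":0}]'
python3 - <<'E'
from cell import r
from h import *
s=r.sense();at(s);print((R.from_euler('z',-YAW,degrees=True).apply(s['tool_pos']-BOX)*1000).round(1))
E
```

```text
time: 11.85
tool_pos: [0.4118, -0.1419, 0.0667]
eef_rot: [0.984, 0.18, 0.0, -0.0]
ft_force: [0.5, 0.2, -0.6]
finger_gap: 0.005
finger_force: 0.0
time: 12.1
tool_pos: [0.4106, -0.139, 0.0667]
eef_rot: [0.984, 0.18, 0.0, -0.0]
ft_force: [0.9, -0.7, -0.4]
finger_gap: 0.001
finger_force: 0.1
t 12.1 tcp [ 410.6 -139.    66.7] F [ 0.9 -0.7 -0.4] gap 0.1 grip 0.1
[10.8 43.6 66.7]
```

```bash

python3 -m crank '[{"dx":0,"dy":-1.5,"dz":0,"rx":0,"ry":0,"rz":0,"hand":0},{"dx":0,"dy":-1,"dz":0,"rx":0,"ry":0,"rz":0,"hand":0}]'
python3 -m crank '[{"dx":0,"dy":-1,"dz":0,"rx":0,"ry":0,"rz":0,"hand":0},{"dx":0,"dy":-1,"dz":0,"rx":0,"ry":0,"rz":0,"hand":0}]'
```

```text
time: 12.27
tool_pos: [0.4099, -0.1369, 0.0667]
eef_rot: [0.984, 0.18, 0.0, -0.0]
ft_force: [0.3, -3.7, -0.7]
finger_gap: 0.005
finger_force: 1.7
time: 12.43
tool_pos: [0.4096, -0.1362, 0.0669]
eef_rot: [0.984, 0.179, 0.001, 0.001]
ft_force: [0.7, -11.4, 0.5]
finger_gap: 0.007
finger_force: 5.5
```

The force has risen at the stop, so I back off, rise and measure the gap from above.

```bash

python3 -m crank '[{"dx":0,"dy":6,"dz":0,"rx":0,"ry":0,"rz":0,"hand":0},{"dx":0,"dy":4,"dz":-20,"rx":0,"ry":0,"rz":0,"hand":0},{"dx":0,"dy":5,"dz":-30,"rx":0,"ry":0,"rz":0,"hand":0},{"dx":0,"dy":20,"dz":-30,"rx":0,"ry":0,"rz":0,"hand":0},{"dx":0,"dy":25,"dz":-25,"rx":0,"ry":0,"rz":0,"hand":45},{"dx":0,"dy":15,"dz":-10,"rx":0,"ry":0,"rz":0,"hand":45},{"dx":0,"dy":0,"dz":0,"rx":0,"ry":0,"rz":0,"hand":45},{"dx":0,"dy":0,"dz":0,"rx":0,"ry":0,"rz":0,"hand":45}]'
cat > look.py <<'E'
from cell import r
from h import *
import sys
Rb=R.from_euler('z',-YAW,degrees=True)
s=r.sense();at(s)
i=r.camera_info("wrist");im,d=r.read_camera("wrist");cv2.imwrite(f"pics/{sys.argv[1]}.png",im)
P=cloud(i,d);B=(Rb.apply(P.reshape(-1,3)-BOX)*1000).reshape(P.shape)
H,S,V=cv2.split(cv2.cvtColor(im,cv2.COLOR_BGR2HSV))
def rc(n,mask,z,ro,k=1):
    for c in sorted(cv2.findContours(cv2.morphologyEx(mask.astype(np.uint8),2,np.ones((3,3))),0,1)[0],key=cv2.contourArea)[::-1][:k]:
        q=plane(i,c.reshape(-1,2).astype(float),z)*1000
        if ro:q=Rb.apply(q-BOX*1000)
        mm=cv2.drawContours(np.zeros(mask.shape,np.uint8),[c],-1,1,-1)>0
        print(n,np.round(np.hstack([np.ravel(cv2.minAreaRect(q[:,:2].astype(np.float32))[j]) for j in range(3)]),1),"z",np.median(P[...,2][mm]).round(4))
wood=(H>=9)&(H<=20)&(S>105)&(V>110)
rc("batten(box)",wood&(B[...,2]>77)&(B[...,2]<92)&(abs(B[...,0])<70),.083,1,2)
rc("boards(box)",wood&(B[...,2]>68)&(B[...,2]<77)&(abs(B[...,0])<85)&(abs(B[...,1])<140),.074,1,2)
rc("ridge",(V<150)&(P[...,2]>.04)&(P[...,2]<.056)&(P[...,0]>.48)&(P[...,1]>-.25),.05,0)
rc("key",(V<150)&(P[...,2]>.018)&(P[...,2]<.056)&(P[...,0]>.48)&(P[...,1]>-.25),.026,0)
E
python3 look.py w5
```

```text
time: 13.1
tool_pos: [0.4356, -0.2054, 0.1819]
eef_rot: [0.984, 0.179, 0.001, -0.0]
ft_force: [-0.2, 0.5, -0.4]
finger_gap: 0.239
finger_force: 0.0
t 13.1 tcp [ 435.6 -205.4  181.9] F [-0.2  0.5 -0.4] gap 22.2 grip 0.0
batten(box) [ 1.6 71.2 98.6 21.9  0.1] z 0.0828
batten(box) [ 1.5 -2.8 97.9 21.9  0. ] z 0.0828
boards(box) [  5.3 -95.6  69.8 143.6  89.9] z 0.0738
boards(box) [  1.1 108.3  47.3 152.1  89.8] z 0.074
ridge [ 553.1 -161.    79.1   16.1   25.3] z 0.0495
key [ 553.4 -161.    99.2   43.3   25.7] z 0.0264
```

View pics/w5.png

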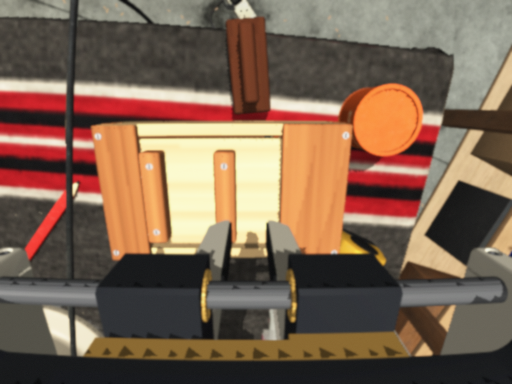

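Lid home: the short-side batten is at box y 71.2, with about 3 mm to the narrow board. The key is visible at (248,65), untouched and upright. Next, fetch the key.

```bash
python3 - <<'E'
from cell import r
from h import *
s=r.sense();to(s,[.5523,-.1615,.10],tool(25.8))
E
```

```text
shift mm [125.    1.4  81.2] turn [-0.0013  0.     -0.0886]
```

```bash

python3 -m crank '[{"dx":15,"dy":0,"dz":0,"rx":0,"ry":0,"rz":0,"hand":45},{"dx":28,"dy":0,"dz":0,"rx":0,"ry":0,"rz":0,"hand":45},{"dx":30,"dy":0,"dz":10,"rx":0,"ry":0,"rz":0,"hand":45},{"dx":30,"dy":1.4,"dz":20,"rx":0,"ry":0,"rz":0,"hand":45},{"dx":22,"dy":0,"dz":30,"rx":0,"ry":0,"rz":0,"hand":45},{"dx":0,"dy":0,"dz":20,"rx":0,"ry":0,"rz":-0.045,"hand":45},{"dx":0,"dy":0,"dz":0,"rx":0,"ry":0,"rz":-0.044,"hand":45},{"dx":0,"dy":0,"dz":0,"rx":0,"ry":0,"rz":0,"hand":45}]'
python3 - <<'E'
from cell import r
from h import *
s=r.sense();to(s,[.5523,-.1615,.029],tool(25.8))
E
```

```text
time: 13.82
tool_pos: [0.5525, -0.1597, 0.0989]
eef_rot: [0.974, 0.226, -0.002, -0.002]
ft_force: [-0.8, 0.6, 0.3]
finger_gap: 0.482
finger_force: 0.0
shift mm [-0.7  1.8 69.9] turn [-0.0039  0.0031  0.0051]
```

```bash

python3 -m crank '[{"dx":0,"dy":1,"dz":20,"rx":0,"ry":0,"rz":0,"hand":45},{"dx":0,"dy":0,"dz":25,"rx":0,"ry":0,"rz":0,"hand":45},{"dx":0,"dy":0,"dz":15,"rx":0,"ry":0,"rz":0,"hand":45},{"dx":0,"dy":0,"dz":9,"rx":0,"ry":0,"rz":0,"hand":45},{"dx":0,"dy":0,"dz":0,"rx":0,"ry":0,"rz":0,"hand":45}]'
python3 -m crank '[{"dx":0,"dy":0,"dz":0,"rx":0,"ry":0,"rz":0,"hand":5},{"dx":0,"dy":0,"dz":0,"rx":0,"ry":0,"rz":0,"hand":5},{"dx":0,"dy":0,"dz":0,"rx":0,"ry":0,"rz":0,"hand":5},{"dx":0,"dy":0,"dz":0,"rx":0,"ry":0,"rz":0,"hand":5},{"dx":0,"dy":0,"dz":0,"rx":0,"ry":0,"rz":0,"hand":5},{"dx":0,"dy":0,"dz":0,"rx":0,"ry":0,"rz":0,"hand":5}]' 40
python3 - <<'E'
from cell import r
from h import *
s=r.sense();at(s);to(s,boxw([.003,-.0375,.16]),tool(YAW))
E
```

```text
time: 14.23
tool_pos: [0.5529, -0.1621, 0.0311]
eef_rot: [0.975, 0.223, -0.001, -0.001]
ft_force: [-0.7, 0.3, -0.0]
finger_gap: 0.481
finger_force: 0.0
time: 14.73
tool_pos: [0.554, -0.1632, 0.0336]
eef_rot: [0.975, 0.223, 0.001, 0.0]
ft_force: [0.4, 0.4, 6.4]
finger_gap: 0.169
finger_force: 40.0
t 14.73 tcp [ 554.  -163.2   33.6] F [0.4 0.4 6.4] gap 15.7 grip 40.0
shift mm [-133.3   -4.1 -126.6] turn [ 0.0005 -0.0017  0.0893]
```

```bash

python3 -m crank '[{"dx":0,"dy":0,"dz":-12,"rx":0,"ry":0,"rz":0,"hand":5},{"dx":0,"dy":0,"dz":-28,"rx":0,"ry":0,"rz":0,"hand":5},{"dx":0,"dy":0,"dz":-32,"rx":0,"ry":0,"rz":0,"hand":5},{"dx":0,"dy":0,"dz":-32,"rx":0,"ry":0,"rz":0,"hand":5},{"dx":-12,"dy":0,"dz":-23,"rx":0,"ry":0,"rz":0.045,"hand":5},{"dx":-28,"dy":-2,"dz":0,"rx":0,"ry":0,"rz":0.044,"hand":5},{"dx":-30,"dy":-2,"dz":0,"rx":0,"ry":0,"rz":0,"hand":5},{"dx":-30,"dy":0,"dz":0,"rx":0,"ry":0,"rz":0,"hand":5}]'
python3 -m crank '[{"dx":-22,"dy":0,"dz":0,"rx":0,"ry":0,"rz":0,"hand":5},{"dx":-10,"dy":0,"dz":0,"rx":0,"ry":0,"rz":0,"hand":5},{"dx":0,"dy":0,"dz":0,"rx":0,"ry":0,"rz":0,"hand":5},{"dx":0,"dy":0,"dz":0,"rx":0,"ry":0,"rz":0,"hand":5}]'
python3 look.py w6
python3 - <<'E'
from cell import r
from h import *
s=r.sense();at(s);to(s,boxw([.003,-.0375,.16]),tool(YAW))
E
```

```text
time: 15.4
tool_pos: [0.4585, -0.1969, 0.161]
eef_rot: [0.984, 0.18, 0.001, 0.0]
ft_force: [0.7, -0.1, -1.0]
finger_gap: 0.165
finger_force: 40.0
time: 15.73
tool_pos: [0.4305, -0.2084, 0.1604]
eef_rot: [0.984, 0.18, 0.001, 0.0]
ft_force: [0.4, 0.8, -1.3]
finger_gap: 0.168
finger_force: 40.0
t 15.73 tcp [ 430.5 -208.4  160.4] F [ 0.4  0.8 -1.3] gap 15.6 grip 40.0
batten(box) [ 1.6 71.  99.1 22.9  0.1] z 0.0828
batten(box) [13.1 -1.2 19.8 75.9 87.7] z 0.0827
boards(box) [  8.6 -95.7  69.9 137.   89.9] z 0.0737
boards(box) [  1.  107.9  48.1 152.5  90. ] z 0.074
ridge [515.3  17.4  46.5   9.5   8.9] z 0.0511
key [516.1  34.5  50.6  10.3   8.9] z 0.0511
t 15.78 tcp [ 431.2 -208.1  160.2] F [ 0.1  0.4 -0.8] gap 15.5 grip 40.0
shift mm [-2.6  9.1  0.2] turn [ 0.0008 -0.0024  0.001 ]
```

View pics/w6.png

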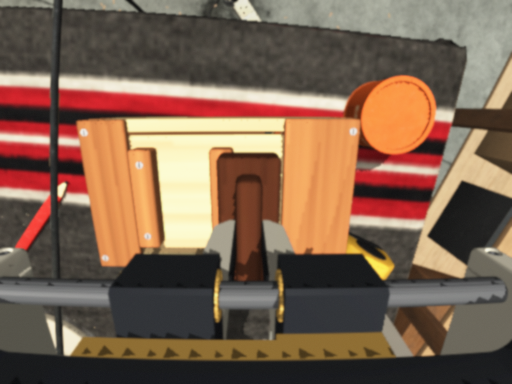

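The key is held square and level, at about (248,210). I'll check its offset and skew in the tool frame, then shift over the gap.

```bash

python3 -m crank '[{"dx":-2.5,"dy":5,"dz":0,"rx":0,"ry":0,"rz":0,"hand":5},{"dx":0,"dy":4,"dz":0,"rx":0,"ry":0,"rz":0,"hand":5},{"dx":0,"dy":0,"dz":0,"rx":0,"ry":0,"rz":0,"hand":5},{"dx":0,"dy":0,"dz":0,"rx":0,"ry":0,"rz":0,"hand":5}]' >/dev/null
python3 - <<'E'
from cell import r
from h import *
s=r.sense();at(s);i=r.camera_info("wrist");im,d=r.read_camera("wrist")
Rc=R.from_quat(s['eef_rot']);P=cloud(i,d);T=(Rc.inv().apply(P.reshape(-1,3)-s['tool_pos'])*1000).reshape(P.shape)
V=im.max(2);m=(V<125)&(abs(T[...,0])<60)&(abs(T[...,1])<30)&(T[...,0]>20)&(T[...,2]<15)&(T[...,2]>-25)&(d>0)
blk=m&(T[...,2]>-8)
z=np.median(T[...,2][blk]);print("block top z",z,"ridge top",np.median(T[...,2][m&(T[...,2]<-12)]))
b=T[blk]
A=np.c_[b[:,:2],np.ones(len(b))];print("plane",np.linalg.lstsq(A,b[:,2],rcond=None)[0].round(3))
for lo,hi in((25,30),(32,37),(39,44)):
    k=b[(b[:,0]>lo)&(b[:,0]<hi)];print(lo,np.percentile(k[:,1],[1,99]).round(1))
print("xmax",np.percentile(b[:,0],99.5))
to(s,boxw([.003,-.0375,.16]),tool(YAW))
# gap edges in box frame, this view
Rb=R.from_euler('z',-YAW,degrees=True);print((Rb.apply(s['tool_pos']-BOX)*1000).round(1))
E
```

```text
t 16.12 tcp [ 431.  -217.8  159.6] F [-0.5  0.6 -1.2] gap 15.7 grip 40.0
block top z 7.824447939526194 ridge top -15.810422983818704
plane [3.600e-02 1.000e-03 6.219e+00]
25 [-20.6  19.8]
32 [-20.3  20.3]
39 [-20.1  20. ]
xmax 50.34944454400484
shift mm [ 1.1  0.2 -0.4] turn [-0.0001 -0.0007  0.0005]
[  1.9 -37.3 159.6]
```

Key is centred on the tool and over the gap. Descend.

```bash

python3 -m crank '[{"dx":0,"dy":0,"dz":12,"rx":0,"ry":0,"rz":0,"hand":5},{"dx":0,"dy":0,"dz":18,"rx":0,"ry":0,"rz":0,"hand":5},{"dx":0,"dy":0,"dz":10,"rx":0,"ry":0,"rz":0,"hand":5},{"dx":0,"dy":0,"dz":4,"rx":0,"ry":0,"rz":0,"hand":5},{"dx":0,"dy":0,"dz":0,"rx":0,"ry":0,"rz":0,"hand":5}]'
python3 -m crank '[{"dx":0,"dy":0,"dz":4,"rx":0,"ry":0,"rz":0,"hand":5},{"dx":0,"dy":0,"dz":4,"rx":0,"ry":0,"rz":0,"hand":5},{"dx":0,"dy":0,"dz":4,"rx":0,"ry":0,"rz":0,"hand":5},{"dx":0,"dy":0,"dz":4,"rx":0,"ry":0,"rz":0,"hand":5},{"dx":0,"dy":0,"dz":0,"rx":0,"ry":0,"rz":0,"hand":5}]'
```

```text
time: 16.58
tool_pos: [0.4301, -0.2173, 0.115]
eef_rot: [0.984, 0.18, -0.0, -0.001]
ft_force: [-0.0, 1.1, -1.4]
finger_gap: 0.169
finger_force: 40.0
time: 17.0
tool_pos: [0.4302, -0.2175, 0.0993]
eef_rot: [0.984, 0.18, 0.0, -0.0]
ft_force: [-0.0, -1.5, -2.0]
finger_gap: 0.166
finger_force: 40.0
```

```bash

python3 -m crank '[{"dx":0,"dy":0,"dz":3,"rx":0,"ry":0,"rz":0,"hand":5},{"dx":0,"dy":0,"dz":2,"rx":0,"ry":0,"rz":0,"hand":5},{"dx":0,"dy":0,"dz":0,"rx":0,"ry":0,"rz":0,"hand":5}]'
python3 -m crank '[{"dx":0,"dy":0,"dz":1,"rx":0,"ry":0,"rz":0,"hand":5},{"dx":0,"dy":0,"dz":0,"rx":0,"ry":0,"rz":0,"hand":5}]'
```

```text
time: 17.25
tool_pos: [0.4305, -0.2176, 0.0947]
eef_rot: [0.984, 0.18, 0.0, -0.0]
ft_force: [0.3, -0.1, -1.6]
finger_gap: 0.169
finger_force: 40.0
time: 17.42
tool_pos: [0.4305, -0.2177, 0.0945]
eef_rot: [0.984, 0.18, 0.001, 0.0]
ft_force: [-2.5, 1.3, 11.5]
finger_gap: 0.164
finger_force: 40.0
```

Contact with the lid at the expected height. Release, rise clear, and check.

```bash

python3 -m crank '[{"dx":0,"dy":0,"dz":-1,"rx":0,"ry":0,"rz":0,"hand":40},{"dx":0,"dy":0,"dz":0,"rx":0,"ry":0,"rz":0,"hand":40},{"dx":0,"dy":0,"dz":0,"rx":0,"ry":0,"rz":0,"hand":40},{"dx":0,"dy":0,"dz":-8,"rx":0,"ry":0,"rz":0,"hand":40},{"dx":0,"dy":0,"dz":-25,"rx":0,"ry":0,"rz":0,"hand":40},{"dx":0,"dy":0,"dz":-30,"rx":0,"ry":0,"rz":0,"hand":40},{"dx":0,"dy":0,"dz":-30,"rx":0,"ry":0,"rz":0,"hand":40},{"dx":0,"dy":0,"dz":0,"rx":0,"ry":0,"rz":0,"hand":40}]'
python3 look.py w7; python3 - <<'E'
from cell import r
from h import *
i=r.camera_info("wrist");im,d=r.read_camera("wrist");P=cloud(i,d)
B=(R.from_euler('z',-YAW,degrees=True).apply(P.reshape(-1,3)-BOX)*1000).reshape(P.shape);V=im.max(2)
m=(V<140)&(B[...,0]>0)&(B[...,0]<60)&(B[...,1]>-62)&(B[...,1]<-12)&(d>0)
k=B[m&(B[...,2]>78)&(B[...,2]<96)];g=B[m&(B[...,2]>103)&(B[...,2]<118)]
for n,a in(("block",k),("ridge",g)): print(n,len(a),np.median(a,0).round(1),np.percentile(a,[1,99],axis=0).round(1).tolist())
E
```

```text
time: 18.08
tool_pos: [0.4323, -0.2187, 0.1926]
eef_rot: [0.984, 0.18, 0.003, 0.002]
ft_force: [0.6, 0.5, 0.4]
finger_gap: 0.432
finger_force: 0.0
t 18.08 tcp [ 432.3 -218.7  192.6] F [0.6 0.5 0.4] gap 40.2 grip 0.0
batten(box) [ 2.3 71.  97.9 22.6  0.3] z 0.0829
batten(box) [ 1.5 -3.  21.8 98.4 89.9] z 0.0828
boards(box) [  1.4 -95.7  69.5 151.7  90. ] z 0.0738
boards(box) [8.000e-01 1.082e+02 1.535e+02 4.820e+01 1.000e-01] z 0.074
ridge [518.5  17.9  59.6   8.9   9.7] z 0.0506
key [519.3  34.   64.3   9.6   9.7] z 0.0506
block 1478 [ 31.9 -35.8  86.8] [[0.4, -57.2, 78.7], [51.8, -15.5, 88.9]]
ridge 748 [ 21.8 -36.8 110.4] [[0.5, -44.4, 105.2], [41.6, -29.1, 112.3]]
```

View pics/w7.png

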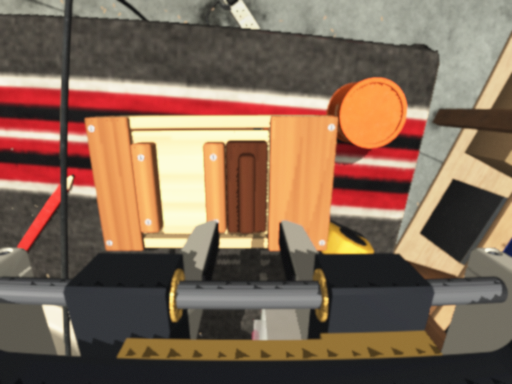

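The key sits ridge up in the gap: block top 86.8 mm, ridge 110.4 mm, both as expected. It is about 2 mm from mid-gap, and the lid is still home. Handing in.

```bash
python3 -c "
from cell import r
print(r.sign_off())"
```

```text
the job is handed in; nothing more can be done
None
```

The toolbox is closed and locked: the lid is home under both end boards and the key is down in the gap, ridge up; I handed it in at about 18 s of robot time, and the hand-in returned no verdict.

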